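# Put the burners of the gas hob back together

## Robot

A 6-joint arm with a two-finger parallel gripper is mounted at the origin on the work surface. World frame = base frame: x ahead of the robot, y to its left, z up, the work surface at z = 0. Lengths are in m, angles in degrees, forces in N, time in s.
With the tool pointing down it reaches from about 0.3 to 0.75 m from the base axis. Payload 8.5 kg.
Tool frame: the origin (TCP) lies midway between the tips of the shut fingers; the grasp point (between the pads) lies behind it (grasp_offset is the z of the grasp point in the tool frame, in m); z points along the fingers, y is the direction in which the jaws open and shut (so a half turn about z gives the same grasp; the last joint's range is limited). The gripper opens to 85 mm and grips with 20 to 120 N. Pads are 22 mm wide; open, the fingers measure 114 mm over their backs; the gripper's body (76 mm by 85 mm) begins 54 mm behind the grasp point. The pads swing forward as they close: fully open they stand 13 mm farther back than shut.
Start: joints at [-75.762, 21.807, 74.336, -0, 83.858, -12.336], TCP at [0.246, -0.492, 0.231] pointing down, gripper open.
Joint ranges: [-178.18, 178.18], [-50.72, 133.34], [12.68, 142.11], [-81.47, 261.47], [9.98, 163.14], [-165.26, 165.26]. Speed limits (degrees/s): [136.94, 136.94, 180, 180, 180, 180].

## Interface

Orientations are given as a 3x3 rotation matrix whose columns are the frame's x, y, z axes.
In Python, from rig import * gives the robot as it stands.
- The arm moves only by the shell command python3 -m pendant 'ROWS' [FORCE]. ROWS is JSON, one flat list of numbers, 7 for each row, row after row: the finger opening in mm, from 0 to 85.4, then the shift along the tool's x, y, z in units of 50 mm (1.0 is 50 mm), then the turn, a rotation vector about the tool's x, y, z in units of 8 degrees (1.0 is 8 degrees). In form: [hand, dx, dy, dz, wx, wy, wz, hand, dx, dy, dz, wx, wy, wz, ...]. A call has 1 to 12 rows; each row shifts and turns the commanded pose from where the row before left it, along the tool's axes as they then stand; what a row does not reach is not made up. A row lasts 1/10 s, in which the tool goes at most 50 mm and 8.59 degrees, less where a joint would pass 70% of its speed; a pose out of reach is approached as far as the arm can. A call is refused whole if a number of a shift passes 1 or a number of a turn 1, either way. A call with a gripper value outside its range is refused whole. The fingers move at their own pace and stop on an object; FORCE is the grip in N (left out, the last holds). Time passes only in rows, so rows that do not move let the fingers close. It gives the time, the measured TCP pose, the force and the opening at its end, in the units of the state.
- observe(): the state, without advancing time (a new reading comes with each control period).
- get_image(name): name is "scene" or "top"; returns a dict with "frame" (400x640x3 uint8, red, green, blue), "depth" (400x640 float32, m along the optical axis (not along the pixel's ray), 0 where there is no reading), "K" (3x3 intrinsics, pixels), "rvec" (rotation vector, rad) and "tvec" (3), from world to camera coordinates, as OpenCV has them. Camera axes: x right, y down, z forward; pixel columns grow to the right and rows downward; lengths in m; the calibration is good to about 2 mm. A picture is of the moment at which its call begins.
- close_job(): hands the job in, once; it reports no verdict.
The state is a dict: "time_s": time; "q": joint angles; "qvel": joint speeds; "joint_efforts": joint torques, N m; "position": TCP position; "tool_rot": TCP orientation; "ft_force": force on the tool from outside, world axes, zero at the start; "wrist_torque": the same for the moment, N m; "grip_width": finger opening in m.
Only numpy, scipy, OpenCV 4.12 (cv2) and the standard library are available. Lean on these libraries where they do the work, as an engineer would, in place of code of your own. Each camera call takes 0.05 s, during which the arm holds its last target.

## Task

The burner parts of the gas hob have been washed and piled on the wooden board beside it: take the pile apart from the top down and rebuild the two open burners, each ring-shaped burner head set down into the burner bowl of its size and then its black cap laid on that head. Every part must sit fully home, centred and flat, and be let go. Do not disturb the third burner, which is complete, or the saucepan and the pepper mill.

Things in the scene. Friction and masses are not known exactly. Their poses are not given: they have to be found in the camera images.
- small_head: Small burner head, loose, bare aluminium: slotted round crown 40 mm across, 13 mm high, recess 25 mm wide, 9 mm deep in its top, over a central spigot 20 mm across, 9 mm long, tapering to 12 mm; 22 mm high. Origin: centre of the spigot's foot, z up. Home: spigot in the throat of small_base, crown on its collar, origin 5 mm above small_base's. Start: top of the pile, standing on small_cap.
- small_cap: Small burner cap, loose, black enamel: disc 48 mm across, 8 mm thick, over a central boss 17 mm across tapering to 9 mm, 5 mm high; 13 mm high. Origin: centre of the boss's underside, z up. Home: boss in the recess of small_head, disc on its rim, origin 17 mm above small_head's. Start: second in the pile, disc on the rim of large_head.
- large_head: Large burner head, loose, bare aluminium: slotted round crown 58 mm across, 13 mm high, recess 38 mm wide, 9 mm deep in its top, over a central spigot 34 mm across, 9 mm long, tapering to 26 mm; 22 mm high. Origin: centre of the spigot's foot, z up. Home: spigot in the throat of large_base, crown on its collar, origin 5 mm above large_base's. Start: third in the pile, on large_cap.
- large_cap: Large burner cap, loose, black enamel: disc 68 mm across, 8 mm thick, over a central boss 28 mm across tapering to 20 mm, 5 mm high; 13 mm high. Origin: centre of the boss's underside, z up. Home: boss in the recess of large_head, disc on its rim, origin 17 mm above large_head's. Start: bottom of the pile, on a fixed pale board (180 x 140 x 18 mm) left or right of the hob.
- small_base: Small burner bowl, fixed on the black glass hob, open: aluminium collar 40 mm across, 14 mm above the glass, with a dark throat 30 mm wide, 12 mm deep, brass injector inside. The ignition pin beside it, 10 mm high, 32 mm off its axis, is no obstacle. Origin: on its axis at the top of the glass (8 mm above the worktop), z up. It may be at any of the hob's three burner places.
- large_base: Large burner bowl, fixed on the black glass hob, open: aluminium collar 58 mm across, 14 mm above the glass, with a dark throat 44 mm wide, 12 mm deep, brass injector inside. The ignition pin beside it, 10 mm high, 41 mm off its axis, is no obstacle. Origin: on its axis at the top of the glass (8 mm above the worktop), z up. It may be at any of the hob's three burner places.
- big_cap: Bystander: the loose black cap, 98 mm in diameter, of the third and largest burner of the hob, which is complete; its top is 36 mm above the glass. Origin: centre of its boss's underside, 22 mm above the glass. Leave it alone.
- saucepan: Bystander: small steel saucepan, 104 mm in diameter and 62 mm high, on a cork trivet on the other side of the hob from the pile; its dark handle reaches 170 mm from its axis along its own +x at 60 mm height. Origin: centre of its underside. Leave it alone.
- mill: Bystander: wooden pepper mill, 54 mm in diameter, 125 mm high, standing on the worktop to the left of the hob. Origin: centre of its underside. Leave it alone.
Things that resemble listed ones, but are neither listed nor needed, are in the scene too. What is shaped like the small_head but purple is not meant.

How it is judged:
By the outcome, as a careful person would: the job done as asked, in the order asked, and still so for the second after the job is handed in, with the robot touching nothing.
It also fails if it takes over 112 s, if anything falls off the work surface, if the arm or the gripper's body presses on something with over 40 N, if the wrist force passes 120 N, or if a joint passes its speed limit or range.

## Working session

There is one attempt and no reset: what is moved stays moved. The work goes in short steps, Python scripts to look and compute and a shell command to move; the robot and the scene stay as the last step left them, time stands still between calls to the robot, and variables do not carry over. Pictures are saved under pics/ and viewed, and the job is handed in when it is done.

```bash
ls; mkdir -p pics; python3 - <<'E'
from rig import *
import cv2,numpy as np
o=observe(); print({k:np.round(v,3).tolist() for k,v in o.items()})
try: print(grasp_offset)
except Exception as e: print(e)
for n in("scene","top"):
    g=get_image(n); cv2.imwrite(f"pics/{n}0.png",g["frame"][:,:,::-1]); np.savez(f"{n}0.npz",**g)
    print(n,g["K"].tolist(),g["rvec"],g["tvec"])
E
```

```text
pics
{'time_s': 0.0, 'q': [-75.762, 21.843, 74.386, -0.0, 83.859, -12.336], 'qvel': [-0.075, 0.007, -0.008, -0.109, -0.009, 0.004], 'joint_efforts': [0.001, -44.846, -23.128, -0.0, 0.005, -0.0], 'position': [0.246, -0.492, 0.231], 'tool_rot': [[0.894, 0.447, -0.0], [0.447, -0.894, 0.001], [0.0, -0.001, -1.0]], 'ft_force': [-0.265, -1.247, 0.676], 'wrist_torque': [-0.049, -0.01, -0.031], 'grip_width': 0.086}
-0.0187
scene [[486.4929255175744, 0.0, 318.7680183631537], [0.0, 486.4929255175744, 199.55717843986835], [0.0, 0.0, 1.0]] [ 2.43346387  1.02970127 -0.25768982] [-0.31775902 -0.30741514  1.88320933]
top [[499.4636441464994, 0.0, 315.35461464217997], [0.0, 499.4636441464994, 201.6919334691563], [0.0, 0.0, 1.0]] [ 2.12329833 -2.15455796  0.21694016] [-0.05792264  0.51378879  1.36867926]
```

View pics/scene0.png

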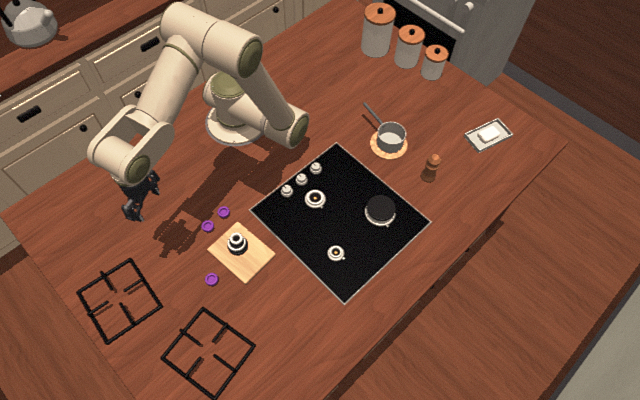

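View pics/top0.png

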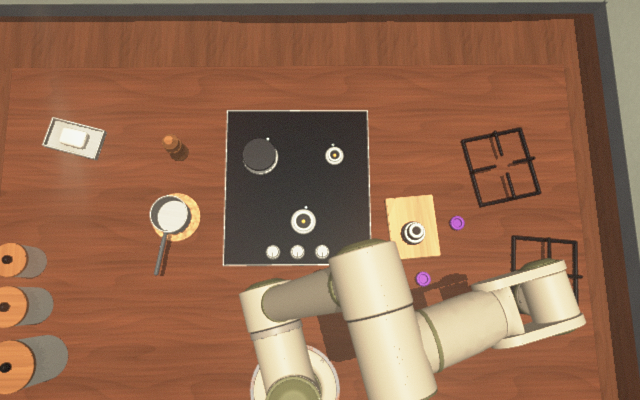

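The top view shows the board at (413,227) with the pile at (414,232). The open bowls are at (334,155), small, and (303,221), large. The complete burner is at (260,155), and the purple decoys are at (457,223) and (423,279). I'll measure and enlarge next.

```bash
cat > h.py <<'E'
import cv2,numpy as np
def cam(g):
    R,_=cv2.Rodrigues(np.array(g["rvec"])); return R,np.array(g["tvec"]).ravel(),np.array(g["K"])
def ray(g,u,v,z):
    R,t,K=cam(g); d=R.T@np.linalg.inv(K)@np.array([u,v,1.]); c=-R.T@t
    return c+d*(z-c[2])/d[2]
def proj(g,P):
    R,t,K=cam(g); p=K@(R@np.array(P)+t); return p[:2]/p[2]
def cloud(g):
    R,t,K=cam(g); D=np.array(g["depth"]); v,u=np.mgrid[:D.shape[0],:D.shape[1]]
    p=np.stack([(u-K[0,2])/K[0,0]*D,(v-K[1,2])/K[1,1]*D,D],-1)
    return (p-t)@R
def crop(g,u,v,r,f,name):
    u,v=int(u),int(v); c=g["frame"][max(0,v-r):v+r,max(0,u-r):u+r][:,:,::-1]
    cv2.imwrite(name,cv2.resize(c,None,fx=f,fy=f,interpolation=cv2.INTER_NEAREST))
E
python3 - <<'E'
from h import *
S=dict(np.load("scene0.npz"));T=dict(np.load("top0.npz"))
ims=[]
for g,pts in((T,[(414,232),(334,155),(303,221)]),(S,[(237,243),(336,254),(315,199)])):
    ims.append(np.hstack([cv2.resize(g["frame"][v-20:v+20,u-20:u+20],(260,260),interpolation=0) for u,v in pts]))
cv2.imwrite("pics/crops0.png",np.vstack(ims)[:,:,::-1])
for g,n in((S,'S'),(T,'T')):
    C=cloud(g);pts=dict(S=[(237,239),(336,253),(315,198)],T=[(414,231),(334,155),(303,221)])[n]
    for u,v in pts:
        w=C[v-14:v+15,u-14:u+15].reshape(-1,3); print(n,(u,v),'maxz',np.sort(w[:,2])[-5:].round(4),ray(g,u,v,.022).round(4))
E
```

```text
S (237, 239) maxz [0.0916 1.4819 1.4819 1.4819 1.4819] [ 0.4033 -0.3277  0.022 ]
S (336, 253) maxz [0.0261 0.0262 0.0264 0.028  1.4819] [ 0.6658 -0.1282  0.022 ]
S (315, 198) maxz [1.4819 1.4819 1.4819 1.4819 1.4819] [ 0.4695 -0.0332  0.022 ]
T (414, 231) maxz [0.0877 0.0881 0.0883 1.4391 1.4391] [ 0.4284 -0.3474  0.022 ]
T (334, 155) maxz [1.4391 1.4391 1.4391 1.4391 1.4391] [ 0.6559 -0.1231  0.022 ]
T (303, 221) maxz [0.0272 0.0279 1.4391 1.4391 1.4391] [ 0.4616 -0.0298  0.022 ]
```

View pics/crops0.png

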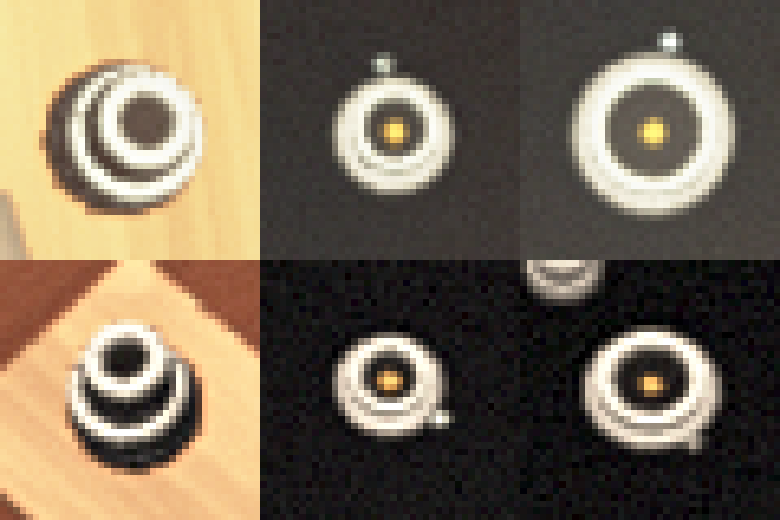

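```bash
cat >> h.py <<'E'
def hole(g,u,v,r=14,f=8,thr=None):
    """subpixel centre/size of the dark hole nearest (u,v) enclosed by a light ring, + outer ring"""
    u,v=int(round(u)),int(round(v))
    c=g["frame"][v-r:v+r+1,u-r:u+r+1].astype(np.float32).mean(2)
    b=cv2.resize(c,None,fx=f,fy=f,interpolation=cv2.INTER_CUBIC)
    if thr is None: thr=0.5*(np.percentile(c,3)+np.percentile(c,97))
    m=(b>thr).astype(np.uint8)
    cs,h=cv2.findContours(m,cv2.RETR_CCOMP,cv2.CHAIN_APPROX_NONE)
    out=[]
    for k,x in enumerate(cs):
        if len(x)<60: continue
        e=cv2.fitEllipse(x); M=cv2.moments(x)
        cx,cy=M['m10']/M['m00'],M['m01']/M['m00']
        p=lambda a,b_:(u-r+(a+.5)/f-.5, v-r+(b_+.5)/f-.5)
        out.append(('hole' if h[0][k][3]>=0 else 'outer',p(cx,cy),p(*e[0]),(e[1][0]/f,e[1][1]/f)))
    return out
def tri(g1,p1,g2,p2):
    P=[]
    for g in(g1,g2):
        R,t,K=cam(g); P.append(K@np.c_[R,t])
    X=cv2.triangulatePoints(P[0],P[1],np.array(p1,float).reshape(2,1),np.array(p2,float).reshape(2,1)); return (X[:3]/X[3]).ravel()
E
python3 - <<'E'
from h import *
S=dict(np.load("scene0.npz"));T=dict(np.load("top0.npz"))
for n,ps,pt,z in(("smallhead",(238,237),(416,231),.083),("small_base",(336,252),(334,155),.022),("large_base",(315,198),(303,220),.022)):
    for nm,g,p in(('S',S,ps),('T',T,pt)):
        for thr in (120,160):
          for o in hole(g,*p,thr=thr): print(n,nm,thr,o[0],np.round(o[1],2),np.round(o[2],2),np.round(o[3],1),ray(g,*o[2],z)[:2].round(4))
E
```

```text
smallhead S 120 outer [237.6  237.96] [237.34 238.68] [30.1 30.7] [ 0.4311 -0.3389]
smallhead S 120 hole [236.66 244.38] [236.44 242.85] [10.2 13.5] [ 0.4404 -0.3502]
smallhead S 120 hole [235.71 237.73] [235.71 237.74] [5.8 7.1] [ 0.425  -0.3405]
smallhead S 160 outer [237.68 237.1 ] [237.44 238.63] [28.5 29.8] [ 0.4312 -0.3386]
smallhead S 160 hole [235.67 237.67] [235.68 237.67] [6.4 7.7] [ 0.4248 -0.3405]
smallhead T 120 outer [417.11 230.46] [416.75 230.69] [32.  33.8] [ 0.422  -0.3414]
smallhead T 120 hole [416.   230.19] [416.   230.19] [7.4 7.8] [ 0.4234 -0.3394]
smallhead T 120 hole [410.54 234.74] [415.51 230.45] [15.8 17.5] [ 0.4227 -0.338 ]
smallhead T 160 outer [417.44 230.29] [416.74 230.8 ] [31.3 34.4] [ 0.4217 -0.3413]
smallhead T 160 hole [416.03 230.14] [416.03 230.14] [8.2 8.6] [ 0.4236 -0.3395]
smallhead T 160 hole [411.17 234.36] [415.41 230.58] [16.  17.8] [ 0.4224 -0.3377]
small_base S 120 outer [335.4  252.04] [335.4  252.04] [2.5 3.1] [ 0.662  -0.1272]
small_base S 120 outer [335.52 252.86] [335.61 252.91] [15.  17.5] [ 0.6647 -0.1288]
small_base S 120 hole [
[... 1199 characters left out ...]
[ 7.5 12.5] [ 0.4752 -0.0439]
large_base S 160 hole [314.69 196.82] [314.69 196.82] [10.4 12.1] [ 0.4653 -0.0306]
large_base T 120 outer [302.97 220.87] [302.97 220.87] [4.2 4.5] [ 0.462  -0.0297]
large_base T 120 outer [302.97 220.84] [303.01 220.65] [24.6 26.4] [ 0.4626 -0.0298]
large_base T 120 hole [302.93 220.49] [302.93 220.49] [13.7 13.8] [ 0.4631 -0.0296]
large_base T 160 outer [303.   220.85] [302.99 220.85] [3.3 3.3] [ 0.462  -0.0297]
large_base T 160 outer [302.95 221.06] [302.95 221.06] [24.1 24.3] [ 0.4614 -0.0296]
large_base T 160 hole [302.96 220.47] [302.96 220.47] [14.4 14.6] [ 0.4631 -0.0297]
large_base T 160 outer [305.55 206.86] [305.55 206.86] [2.5 2.8] [ 0.5026 -0.0376]
```

Small head fits the pile top: bare aluminium with a 40 mm ring at z = 83 mm. The two views agree to 2 mm. The purple rings are rejected. First move: above the pile.

```bash
cat >> h.py <<'E'
def retr(w): # m -> pad setback relative to shut
    L=.057; t0=np.radians(-6.); s=np.sin(t0)+w/2/L; return L*(np.cos(t0)-np.sqrt(1-s*s))
def units(x,y,z):
    from rig import observe
    o=observe(); R=np.array(o["tool_rot"]); d=np.array([x,y,z])-o["position"]
    print("t",round(o["time_s"],2),"pos",np.round(o["position"],4),"w",round(o["grip_width"],4),"F",np.round(o["ft_force"],1),"units",np.round(R.T@d/.05,2),"tips z",round(o["position"][2]+retr(min(o["grip_width"],.085)),4))
E
python3 -c "
from h import *
print([round(retr(w)*1e3,2) for w in(.04,.048,.058,.068,.085)])
units(.4242,-.340,.131)"
```

```text
[np.float64(1.44), np.float64(2.62), np.float64(4.55), np.float64(7.06), np.float64(12.94)]
t 0.1 pos [ 0.246  -0.4916  0.2308] w 0.0854 F [1.3 0.1 1.2] units [ 4.54 -1.12  2.  ] tips z 0.2437
```

```bash
python3 -m pendant '[85,0.5,-0.12,0,0,0,0, 85,0.7,-0.17,0,0,0,0, 85,0.7,-0.17,0,0,0,0, 85,0.7,-0.17,0.2,0,0,0, 85,0.7,-0.17,0.4,0,0,0, 85,0.6,-0.15,0.5,0,0,0, 85,0.4,-0.1,0.5,0,0,0, 85,0.24,-0.07,0.4,0,0,0, 85,0,0,0,0,0,0, 85,0,0,0,0,0,0]' 25
python3 - <<'E'
from h import *; from rig import *
units(.4242,-.340,.0695)
for n in("scene","top"):
    g=get_image(n); np.savez(f"{n}1.npz",**g); p=proj(g,(.4242,-.34,.083)); crop(g,*p,35,8,f"pics/{n}1.png"); print(p)
E
```

```text
time_s: 1.1
position: [0.4239, -0.3406, 0.1317]
tool_rot: [[0.894, 0.448, -0.0], [0.448, -0.894, -0.0], [-0.0, -0.0, -1.0]]
ft_force: [0.4, -0.5, 0.4]
grip_width: 0.0848
t 1.1 pos [ 0.4239 -0.3406  0.1317] w 0.0848 F [ 0.4 -0.5  0.4] units [ 0.01 -0.01  1.24] tips z 0.1445
[235.67875211 237.46438902]
[416.2039592  229.90452548]
```

View pics/scene1.png

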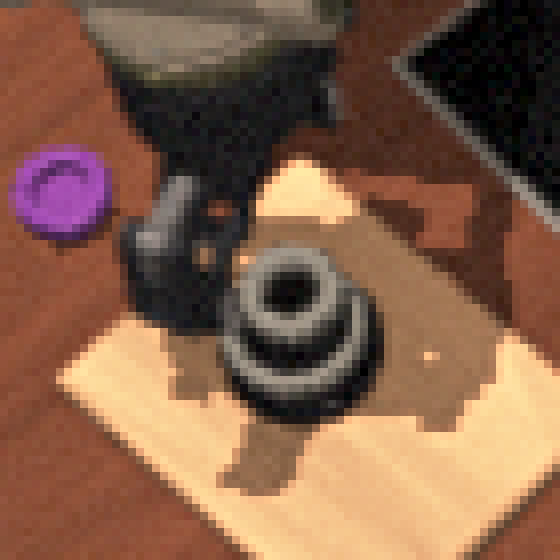

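View pics/top1.png

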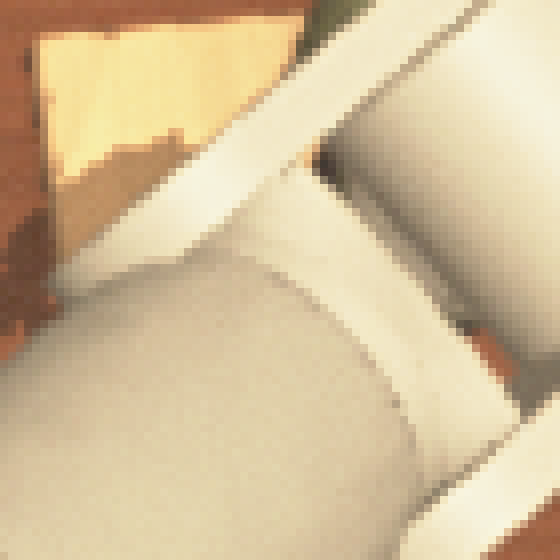

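```bash
python3 - <<'E'
from h import *
S=dict(np.load("scene1.npz"))
p0=proj(S,(.4242,-.34,.083))
for s in(-1,1):
    q=np.array([.4239+s*.447*.05,-.3406-s*.894*.05,.1445]); print(s,(proj(S,q)-p0+35)*8)
R,t,K=cam(S);print(-R.T@t)
E
```

```text
-1 [309.61019708 102.28165914]
1 [202.08822758 323.19858149]
[ 1.07125092 -0.6311495   1.48189878]
```

The scene crop shows the pile at (235.7,237.5) with the near finger where the projection predicts; the top view is blocked by the arm. I'm descending and gripping.

```bash
python3 -m pendant '[85,0,0,0.4,0,0,0, 85,0,0,0.4,0,0,0, 85,0,0,0.3,0,0,0, 85,0,0,0.14,0,0,0, 60,0,0,0,0,0,0, 38,0,0,0,0,0,0, 30,0,0,0,0,0,0, 30,0,0,0,0,0,0, 30,0,0,0,0,0,0, 30,0,0,0,0,0,0]' 30
python3 -c "
from h import *
units(.4242,-.340,.0695)"
```

```text
time_s: 2.2
position: [0.4243, -0.3406, 0.0704]
tool_rot: [[0.894, 0.447, 0.001], [0.447, -0.894, -0.002], [0.0, 0.002, -1.0]]
ft_force: [-0.9, 1.4, 6.0]
grip_width: 0.0389
t 2.2 pos [ 0.4243 -0.3406  0.0704] w 0.0389 F [-0.9  1.4  6. ] units [ 0.   -0.01  0.02] tips z 0.0717
```

```bash
python3 -m pendant '[30,0,0,-0.1,0,0,0, 30,0,0,-0.2,0,0,0, 30,0,0,-0.4,0,0,0, 30,0,0,-0.5,0,0,0, 30,0,0,-0.3,0,0,0, 30,0,0,-0.1,0,0,0, 30,0,0,0,0,0,0, 30,0,0,0,0,0,0]' 
cat > look.py <<'E'
import sys
from h import *; from rig import *
k=sys.argv[1]; x,y,z=map(float,sys.argv[2:5]); r=int(sys.argv[5]) if len(sys.argv)>5 else 25
ims=[]
for n in("scene","top"):
    g=get_image(n); np.savez(f"{n}{k}.npz",**g); u,v=np.round(proj(g,(x,y,z))).astype(int)
    ims.append(cv2.resize(g["frame"][v-r:v+r,u-r:u+r],(390,390),interpolation=0)); print(n,u,v)
    for thr in(110,150):
        for o in hole(g,u,v,thr=thr):
            if max(o[3])<30: print(n,thr,o[0],np.round(o[1],2),np.round(o[3],1),ray(g,*o[1],z)[:2].round(4))
cv2.imwrite(f"pics/look{k}.png",np.hstack(ims)[:,:,::-1])
units(x,y,z)
E
python3 look.py 2 .4243 -.3406 .154
```

```text
time_s: 3.0
position: [0.4237, -0.3399, 0.1487]
tool_rot: [[0.894, 0.447, -0.001], [0.447, -0.894, 0.001], [-0.0, -0.001, -1.0]]
ft_force: [0.1, 0.2, -0.1]
grip_width: 0.0389
scene 232 228
scene 110 outer [244.17 240.69] [1.2 4.8] [ 0.4829 -0.3433]
scene 110 outer [226.69 240.28] [3.3 5.3] [ 0.4456 -0.3801]
scene 110 outer [228.16 237.32] [1.9 4. ] [ 0.441  -0.3707]
scene 110 outer [220.03 238.87] [4.5 8.4] [ 0.4281 -0.3915]
scene 110 outer [219.84 226.56] [ 3.6 10.5] [ 0.3952 -0.366 ]
scene 110 outer [240.37 229.2 ] [11.2 18.2] [ 0.4455 -0.3269]
scene 150 outer [219.53 239.32] [3.4 7.6] [ 0.4283 -0.3935]
scene 150 outer [235.08 230.28] [1.1 4. ] [ 0.4371 -0.3407]
scene 150 outer [240.88 226.22] [4.5 7.2] [ 0.4387 -0.3193]
top 422 227
top 110 hole [431.03 218.77] [1.2 7.8] [ 0.4444 -0.3642]
top 150 outer [432.52 224.22] [1.7 6.2] [ 0.43   -0.3673]
top 150 outer [434.4  215.01] [4.8 8.6] [ 0.4542 -0.3737]
t 3.1 pos [ 0.4237 -0.3399  0.1484] w 0.039 F [ 0.1 -0.5 -0.4] units [ 0.    0.02 -0.11] tips z 0.1498
```

View pics/look2.png

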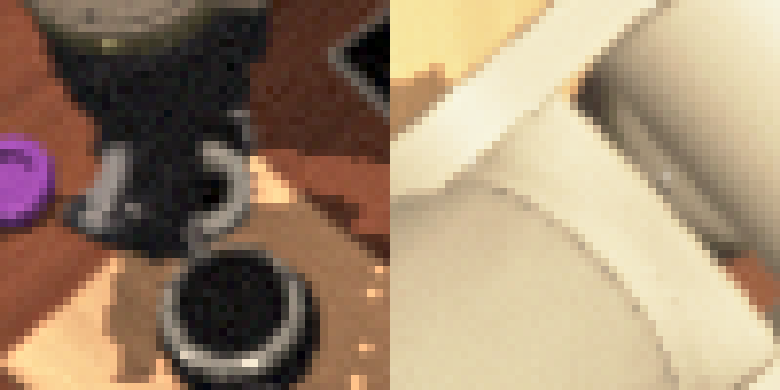

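The head is held (opening 39 mm); the crop shows small_cap still seated below it. Next, over small_base.

```bash
python3 -c "
from h import *
units(.6593,-.1247,.060)"
```

```text
t 3.1 pos [ 0.4237 -0.3399  0.1484] w 0.039 F [ 0.1 -0.5 -0.4] units [ 6.14 -1.74  1.77] tips z 0.1498
```

```bash
python3 -m pendant '[30,0.3,-0.08,0,0,0,0, 30,0.6,-0.17,0,0,0,0, 30,0.7,-0.2,0,0,0,0, 30,0.7,-0.2,0,0,0,0, 30,0.7,-0.2,0,0,0,0, 30,0.7,-0.2,0.1,0,0,0, 30,0.7,-0.2,0.2,0,0,0, 30,0.7,-0.2,0.3,0,0,0, 30,0.6,-0.17,0.4,0,0,0, 30,0.3,-0.09,0.4,0,0,0, 30,0.14,-0.03,0.3,0,0,0, 30,0,0,0.07,0,0,0]'
python3 -m pendant '[30,0,0,0,0,0,0, 30,0,0,0,0,0,0]'
python3 look.py 3 .6593 -.1247 .072
```

```text
time_s: 4.3
position: [0.6592, -0.1238, 0.0584]
tool_rot: [[0.894, 0.448, -0.004], [0.448, -0.894, 0.001], [-0.003, -0.003, -1.0]]
ft_force: [-0.7, -0.5, -0.4]
grip_width: 0.0386
time_s: 4.5
position: [0.6596, -0.126, 0.0619]
tool_rot: [[0.895, 0.446, 0.001], [0.446, -0.895, -0.001], [0.001, 0.001, -1.0]]
ft_force: [-0.2, -0.1, 0.3]
grip_width: 0.0385
scene 336 245
scene 110 outer [336.31 255.99] [10.4 13.4] [ 0.6875 -0.1519]
scene 110 hole [334.36 257.02] [3.7 8.1] [ 0.6857 -0.1588]
scene 110 outer [331.72 248.  ] [2.5 8. ] [ 0.6582 -0.1429]
scene 110 outer [340.27 246.56] [2.4 8.1] [ 0.6735 -0.1199]
scene 150 outer [332.24 246.93] [1.  4.1] [ 0.6567 -0.1391]
top 336 149
top 110 outer [345.4  136.38] [ 4.5 17.2] [ 0.6965 -0.1537]
top 150 outer [348.19 135.32] [1.8 7. ] [ 0.6996 -0.1617]
t 4.6 pos [ 0.6597 -0.126   0.0621] w 0.0391 F [-0.1 -0.3 -1.1] units [ 0.   -0.03 -0.2 ] tips z 0.0634
```

View pics/look3.png

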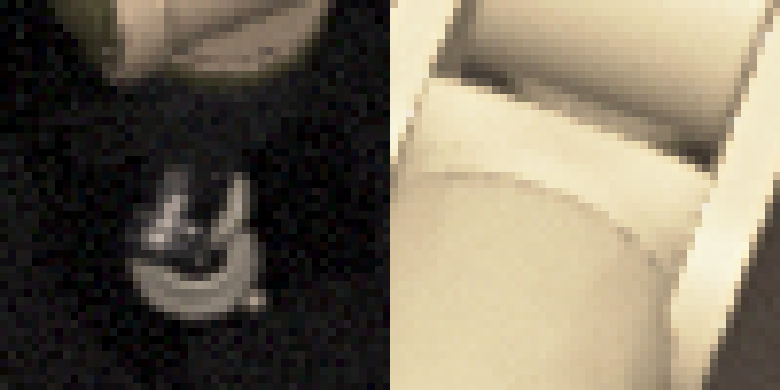

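```bash
python3 -m pendant '[30,0,-0.03,0,0,0,0, 30,0,0,0.25,0,0,0, 30,0,0,0.2,0,0,0, 30,0,0,0.15,0,0,0, 30,0,0,0.1,0,0,0, 30,0,0,0,0,0,0, 30,0,0,0,0,0,0]'
python3 -c "
from h import *
units(.6593,-.1247,.0224)"
```

```text
time_s: 5.3
position: [0.6591, -0.1238, 0.0259]
tool_rot: [[0.894, 0.447, 0.0], [0.447, -0.894, -0.0], [0.0, 0.0, -1.0]]
ft_force: [1.0, -0.1, 1.0]
grip_width: 0.0386
t 5.3 pos [ 0.6591 -0.1238  0.0259] w 0.0386 F [ 1.  -0.1  1. ] units [-0.    0.02  0.07] tips z 0.0271
```

```bash
python3 -m pendant '[30,0,0.01,0.05,0,0,0, 30,0,0,0.02,0,0,0, 30,0,0,0.02,0,0,0, 30,0,0,0,0,0,0]'

```

```text
time_s: 5.7
position: [0.6594, -0.1243, 0.0226]
tool_rot: [[0.894, 0.447, 0.001], [0.447, -0.894, -0.001], [0.001, 0.001, -1.0]]
ft_force: [-3.0, 0.7, 6.1]
grip_width: 0.0389
```

Contact at the expected height. I'm releasing, rising and looking from clear of it.

```bash
python3 -m pendant '[42,0,0,0,0,0,0, 50,0,0,0,0,0,0, 65,0,0,0,0,0,0, 80,0,0,0,0,0,0, 85,0,0,-0.3,0,0,0, 85,0,0,-0.6,0,0,0, 85,0,0,-0.8,0,0,0, 85,-0.5,0.14,-0.4,0,0,0, 85,-0.7,0.2,0,0,0,0, 85,-0.7,0.2,0,0,0,0, 85,-0.7,0.2,0,0,0,0]'
python3 look.py 4 .6593 -.1247 .035
python3 -c "
from h import *
units(.4242,-.34,.131)"
```

```text
time_s: 6.8
position: [0.5586, -0.2162, 0.1277]
tool_rot: [[0.894, 0.448, 0.001], [0.448, -0.894, -0.001], [0.001, 0.001, -1.0]]
ft_force: [1.0, -0.6, 0.7]
grip_width: 0.0849
scene 336 249
scene 110 outer [335.59 252.44] [16.  17.6] [ 0.6671 -0.1322]
scene 110 hole [335.59 255.69] [13.6 17.3] [ 0.6751 -0.1403]
scene 110 hole [335.68 249.77] [5.9 6.7] [ 0.6607 -0.1253]
scene 150 outer [335.52 252.38] [15.5 16.9] [ 0.6668 -0.1322]
scene 150 hole [335.19 255.41] [ 9.2 11.3] [ 0.6735 -0.1405]
scene 150 hole [335.67 249.74] [6.5 7.3] [ 0.6606 -0.1252]
top 335 153
top 110 outer [348.09 165.35] [3.3 6.7] [ 0.6208 -0.1624]
top 110 outer [333.98 154.92] [18.  19.9] [ 0.6525 -0.1222]
top 110 hole [334.43 153.02] [6.5 7. ] [ 0.6582 -0.1236]
top 150 outer [348.24 165.61] [2.9 5.9] [ 0.6201 -0.1628]
top 150 outer [334.03 155.16] [17.6 17.7] [ 0.6518 -0.1223]
top 150 hole [331.11 159.05] [5.3 9.4] [ 0.6402 -0.1136]
top 150 hole [334.47 152.96] [7.3 7.7] [ 0.6584 -0.1238]
t 6.9 pos [ 0.5573 -0.2181  0.1277] w 0.0851 F [ 0.5  0.3 -0.4] units [ 2.66 -0.77  1.85] tips z 0.1407
t 6.9 pos [ 0.5573 -0.2181  0.1277] w 0.0851 F [ 0.5  0.3 -0.4] units [-3.47  1.   -0.06] tips z 0.1407
```

View pics/look4.png

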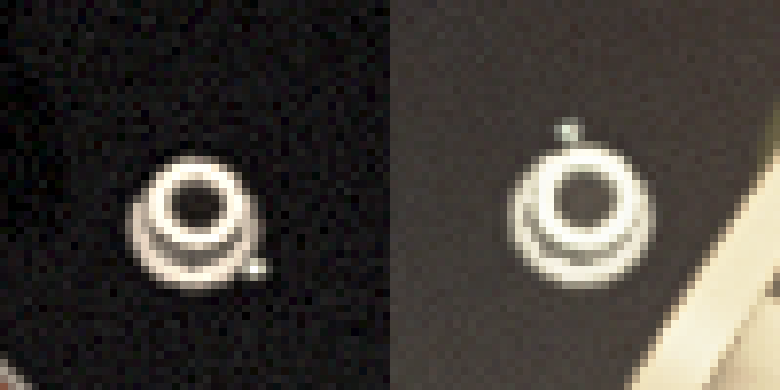

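small_head is home: its recess centre matches the bowl axis within 0.5 mm in each camera. Next I'm measuring small_cap on the pile.

```bash
python3 - <<'E'
from h import *
ims=[]
for n in("scene","top"):
    g=dict(np.load(f"{n}4.npz"));u,v=np.round(proj(g,(.424,-.34,.061))).astype(int); r=20
    print(n,u,v,'x,y px shift of +10mm x,y:',(proj(g,(.434,-.34,.061))-proj(g,(.424,-.34,.061))).round(2))
    ims.append(cv2.resize(g["frame"][v-r:v+r,u-r:u+r],(390,390),interpolation=0))
    for thr in(70,90,110,140):
        for o in hole(g,u,v,r=16,thr=thr):
            if o[0]=='hole' and max(o[3])>8: print(n,thr,o[0],np.round(o[1],2),np.round(o[2],2),np.round(o[3],1),ray(g,*o[1],.061)[:2].round(4))
cv2.imwrite("pics/cap4.png",np.hstack(ims)[:,:,::-1])
E
```

```text
scene 237 240 x,y px shift of +10mm x,y: [2.   2.04]
scene 70 hole [239.33 250.26] [236.85 243.56] [19.5 21.3] [ 0.4568 -0.3557]
scene 70 hole [236.25 241.27] [236.25 241.27] [12.8 13.6] [ 0.4257 -0.3427]
scene 90 hole [239.24 250.08] [236.93 243.9 ] [19.5 21. ] [ 0.4561 -0.3555]
scene 90 hole [236.24 241.24] [236.24 241.24] [13.2 14. ] [ 0.4256 -0.3427]
scene 110 hole [239.15 249.93] [237.02 244.15] [19.7 21. ] [ 0.4555 -0.3554]
scene 110 hole [236.23 241.21] [236.23 241.21] [13.4 14.3] [ 0.4255 -0.3426]
scene 140 hole [239.02 249.62] [237.02 244.33] [20.1 21.3] [ 0.4544 -0.355 ]
scene 140 hole [236.21 241.15] [236.21 241.15] [13.9 14.8] [ 0.4253 -0.3425]
top 414 231 x,y px shift of +10mm x,y: [-0.19 -3.56]
top 90 hole [410.83 235.13] [414.23 231.5 ] [13.7 14.2] [ 0.4124 -0.3292]
top 90 hole [404.83 235.99] [416.86 230.96] [24.8 31.1] [ 0.4102 -0.3124]
top 110 hole [414.51 231.48] [414.52 231.49] [15.4 15.7] [ 0.4225 -0.3401]
top 110 hole [405.41 235.74] [414.48 231.9 ] [23.1 26.6] [ 0.4109 -0.314 ]
top 140 hole [414.59 231.39] [414.59 231.38] [16.2 16.4] [ 0.4227 -0.3403]
top 140 hole [406.09 235.39] [413.66 232.29] [22.8 25.6] [ 0.4119 -0.3159]
```

View pics/cap4.png

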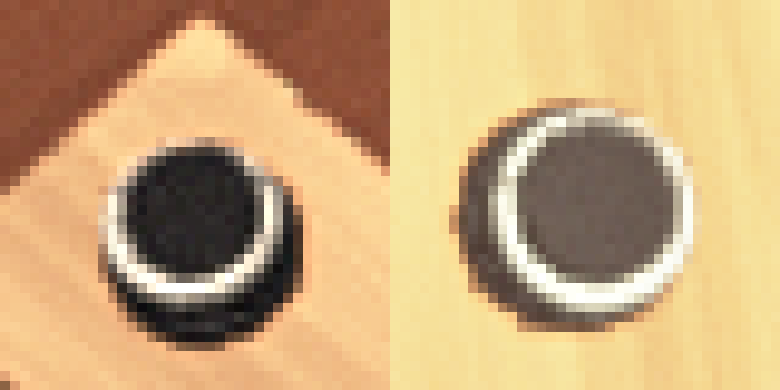

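```bash
python3 -c "
from h import *
units(.4236,-.341,.093)"
python3 -m pendant '[85,-0.4,0.11,0,0,0,0, 85,-0.7,0.2,0,0,0,0, 85,-0.7,0.2,0.1,0,0,0, 85,-0.7,0.2,0.1,0,0,0, 85,-0.6,0.16,0.2,0,0,0, 85,-0.3,0.1,0.2,0,0,0, 85,-0.08,0.03,0.1,0,0,0, 85,0,0,0,0,0,0, 85,0,0,0,0,0,0]'
python3 -c "
from h import *
units(.4236,-.341,.053)"
```

```text
t 6.9 pos [ 0.5573 -0.2181  0.1277] w 0.0851 F [ 0.5  0.3 -0.4] units [-3.49  1.02  0.7 ] tips z 0.1407
time_s: 7.8
position: [0.4273, -0.3374, 0.0916]
tool_rot: [[0.894, 0.448, 0.001], [0.448, -0.894, -0.0], [0.0, 0.0, -1.0]]
ft_force: [0.4, 1.2, 0.3]
grip_width: 0.0851
t 7.8 pos [ 0.4273 -0.3374  0.0916] w 0.0851 F [0.4 1.2 0.3] units [-0.1   0.03  0.77] tips z 0.1046
```

```bash
python3 -m pendant '[85,-0.1,0.03,0,0,0,0, 85,0,0,0.2,0,0,0, 85,0,0,0.25,0,0,0, 85,0,0,0.2,0,0,0, 85,0,0,0.1,0,0,0, 85,0,0,0,0,0,0, 85,0,0,0,0,0,0]'
python3 -c "
from h import *
units(.4236,-.341,.053)"
```

```text
time_s: 8.5
position: [0.4226, -0.3417, 0.054]
tool_rot: [[0.894, 0.447, 0.0], [0.447, -0.894, -0.0], [0.0, 0.0, -1.0]]
ft_force: [-0.1, -0.2, 0.3]
grip_width: 0.085
t 8.5 pos [ 0.4226 -0.3417  0.054 ] w 0.085 F [-0.1 -0.2  0.3] units [ 0.02 -0.    0.02] tips z 0.0669
```

```bash
python3 -m pendant '[75,0.02,0,0.02,0,0,0, 60,0,0,0,0,0,0, 50,0,0,0,0,0,0, 40,0,0,0,0,0,0, 38,0,0,0,0,0,0, 38,0,0,0,0,0,0, 38,0,0,0,0,0,0]' 30
python3 -c "
from h import *
units(.4236,-.341,.053)"
```

```text
time_s: 9.2
position: [0.4235, -0.3413, 0.0534]
tool_rot: [[0.894, 0.447, 0.001], [0.447, -0.894, -0.001], [0.0, 0.001, -1.0]]
ft_force: [0.5, 0.6, 5.9]
grip_width: 0.0455
t 9.2 pos [ 0.4235 -0.3413  0.0534] w 0.0455 F [0.5 0.6 5.9] units [ 0.   -0.    0.01] tips z 0.0556
```

```bash
python3 -m pendant '[38,0,0,-0.1,0,0,0, 38,0,0,-0.2,0,0,0, 38,0,0,-0.4,0,0,0, 38,0,0,-0.5,0,0,0, 38,0,0,-0.3,0,0,0, 38,0,0,-0.1,0,0,0, 38,0,0,0,0,0,0, 38,0,0,0,0,0,0]' 
python3 look.py 5 .4236 -.341 .137
python3 -c "
from h import *
units(.6594,-.1246,.075)"
```

```text
time_s: 10.0
position: [0.423, -0.3408, 0.1321]
tool_rot: [[0.894, 0.447, -0.001], [0.447, -0.894, 0.001], [-0.0, -0.001, -1.0]]
ft_force: [-0.4, -0.1, -0.4]
grip_width: 0.0456
scene 233 230
scene 110 outer [228.48 241.71] [5.  6.8] [ 0.4451 -0.376 ]
scene 110 outer [219.76 240.71] [3.  8.6] [ 0.4242 -0.3929]
scene 110 outer [220.56 228.75] [ 3.4 10.6] [ 0.3941 -0.3658]
scene 110 outer [243.04 233.36] [ 9.4 19.5] [ 0.454  -0.3262]
scene 150 outer [243.31 241.57] [1.8 6.6] [ 0.4758 -0.3434]
scene 150 outer [219.37 240.71] [2.2 8.1] [ 0.4233 -0.3937]
scene 150 outer [240.26 236.12] [1.6 3.3] [ 0.4553 -0.3383]
scene 150 outer [220.   229.99] [2.  3.1] [ 0.3962 -0.3697]
scene 150 outer [221.43 226.38] [1.6 3.4] [ 0.3895 -0.3587]
scene 150 outer [241.31 226.48] [3.8 6.6] [ 0.4322 -0.3149]
top 421 228
top 110 hole [430.31 221.07] [1.1 5.3] [ 0.4407 -0.3664]
top 150 outer [433.   216.31] [5.5 9.7] [ 0.4533 -0.3743]
t 10.1 pos [ 0.4231 -0.3408  0.132 ] w 0.0451 F [-1.  -1.2 -0.6] units [ 0.01  0.01 -0.1 ] tips z 0.1341
t 10.1 pos [ 0.4231 -0.3408  0.132 ] w 0.0451 F [-1.  -1.2 -0.6] units [ 6.16 -1.75  1.14] tips z 0.1341
```

View pics/look5.png

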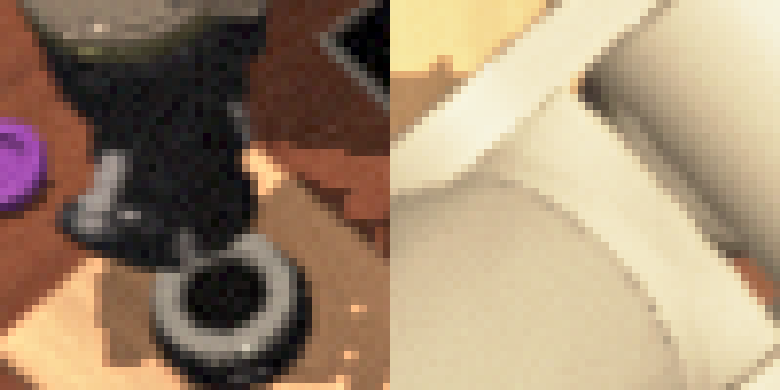

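The cap is lifted and the large head's recess is open at (232,238) in the scene view. Now over small_head.

```bash
python3 -m pendant '[38,0.3,-0.09,0,0,0,0, 38,0.6,-0.17,0,0,0,0, 38,0.7,-0.2,0,0,0,0, 38,0.7,-0.2,0,0,0,0, 38,0.7,-0.2,0,0,0,0, 38,0.7,-0.2,0.1,0,0,0, 38,0.7,-0.2,0.1,0,0,0, 38,0.7,-0.2,0.2,0,0,0, 38,0.6,-0.17,0.2,0,0,0, 38,0.3,-0.09,0.2,0,0,0, 38,0.16,-0.04,0.15,0,0,0, 38,0,0,0,0,0,0]'
python3 -m pendant '[38,0,0,0,0,0,0, 38,0,0,0,0,0,0]'
python3 - <<'E'
from h import *; from rig import *
units(.6594,-.1246,.035)
g=get_image("scene");np.savez("scene6.npz",**g)
C=cloud(g);F=g["frame"]
P=C.reshape(-1,3);o=observe();p=np.array(o["position"])
d=(P-p)@np.array(o["tool_rot"])
m=(np.hypot(d[:,0],d[:,1])<.034)
for dz in np.arange(-.03,.03,.004):
    k=m&(abs(d[:,2]-dz)<.002); 
    if k.sum(): print(round(dz,3),k.sum(),d[k,:2].min(0).round(3),d[k,:2].max(0).round(3))
u,v=np.round(proj(g,(.6594,-.1246,.07))).astype(int)
c=F[v-20:v+20,u-20:u+20].astype(float)*2.5
cv2.imwrite("pics/six.png",cv2.resize(np.clip(c,0,255).astype(np.uint8),(480,480),interpolation=0)[:,:,::-1])
E
```

```text
time_s: 11.3
position: [0.659, -0.1241, 0.0837]
tool_rot: [[0.894, 0.448, -0.003], [0.448, -0.894, 0.001], [-0.002, -0.002, -1.0]]
ft_force: [-0.9, -0.0, -1.1]
grip_width: 0.0454
time_s: 11.5
position: [0.6591, -0.1258, 0.0861]
tool_rot: [[0.895, 0.446, 0.001], [0.446, -0.895, -0.0], [0.0, 0.001, -1.0]]
ft_force: [-0.1, -0.3, -1.9]
grip_width: 0.0454
t 11.5 pos [ 0.6591 -0.1258  0.0861] w 0.0454 F [-0.1 -0.3 -1.9] units [ 0.02 -0.02  1.02] tips z 0.0883
-0.026 1 [0.008 0.029] [0.008 0.029]
-0.022 2 [0.009 0.025] [0.011 0.03 ]
-0.014 1 [0.009 0.03 ] [0.009 0.03 ]
-0.01 17 [-0.021 -0.016] [0.021 0.015]
-0.006 25 [-0.021 -0.017] [0.022 0.029]
-0.002 4 [ 0.01  -0.014] [0.021 0.02 ]
0.002 2 [ 0.016 -0.005] [0.022 0.017]
```

View pics/six.png

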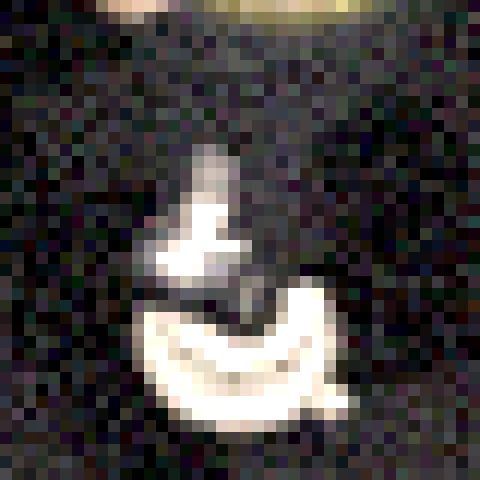

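Depth puts the cap's top 8 mm above the TCP, as expected, and it spans ±21 mm about the tool axis, so it is flat and centred. Lowering.

```bash
python3 -m pendant '[38,0.02,-0.02,0.1,0,0,0, 38,0,0,0.25,0,0,0, 38,0,0,0.25,0,0,0, 38,0,0,0.2,0,0,0, 38,0,0,0.1,0,0,0, 38,0,0,0,0,0,0, 38,0,0,0,0,0,0]'
python3 -c "
from h import *
units(.6594,-.1246,.0354)"
```

```text
time_s: 12.25
position: [0.6601, -0.1234, 0.0405]
tool_rot: [[0.894, 0.447, 0.0], [0.447, -0.894, -0.0], [0.0, 0.0, -1.0]]
ft_force: [0.7, 0.3, -0.8]
grip_width: 0.0456
t 12.25 pos [ 0.6601 -0.1234  0.0405] w 0.0456 F [ 0.7  0.3 -0.8] units [-0.02  0.02  0.1 ] tips z 0.0427
```

```bash
python3 -m pendant '[38,0,0.02,0.05,0,0,0, 38,0,0,0.03,0,0,0, 38,0,0,0.02,0,0,0, 38,0,0,0.02,0,0,0, 38,0,0,0,0,0,0]'

```

```text
time_s: 12.75
position: [0.6604, -0.1243, 0.0355]
tool_rot: [[0.894, 0.447, 0.001], [0.447, -0.894, -0.0], [0.0, 0.001, -1.0]]
ft_force: [-2.3, -0.1, 7.1]
grip_width: 0.0454
```

```bash
python3 -m pendant '[48,0,0,0,0,0,0, 55,0,0,0,0,0,0, 65,0,0,0,0,0,0, 80,0,0,0,0,0,0, 85,0,0,-0.3,0,0,0, 85,0,0,-0.6,0,0,0, 85,0,0,-0.8,0,0,0, 85,-0.5,0.14,-0.2,0,0,0, 85,-0.7,0.2,0,0,0,0, 85,-0.7,0.2,0,0,0,0, 85,-0.7,0.2,0,0,0,0]'
python3 look.py 7 .6594 -.1246 .043 20
python3 - <<'E'
from h import *
for n in("scene","top"):
    g=dict(np.load(f"{n}7.npz")); C=cloud(g).reshape(-1,3); m=np.hypot(C[:,0]-.66,C[:,1]+.1246)<.027
    q=C[m&(C[:,2]>.037)&(C[:,2]<.06)]; print(n,len(q),q.mean(0).round(4),q.min(0).round(3),q.max(0).round(3))
    A=np.c_[q[:,:2]-q[:,:2].mean(0),np.ones(len(q))];print(np.linalg.lstsq(A,q[:,2],rcond=None)[0].round(4))
    for P in((.424,-.34,.053),):
        u,v=np.round(proj(g,P)).astype(int)
        for thr in (110,150):
            for o in hole(g,u,v,r=18,thr=thr):
                if o[0]=='hole' and 5<max(o[3])<17: print(n,thr,np.round(o[1],2),np.round(o[3],1),ray(g,*o[1],.053)[:2].round(4))
E
```

```text
time_s: 13.85
position: [0.5597, -0.2163, 0.1307]
tool_rot: [[0.894, 0.448, 0.001], [0.448, -0.894, -0.001], [0.001, 0.001, -1.0]]
ft_force: [1.0, -1.2, 0.3]
grip_width: 0.0849
scene 336 248
scene 110 outer [335.17 256.68] [11.2 16.5] [ 0.6788 -0.1464]
scene 150 outer [335.22 257.72] [ 6.6 14.9] [ 0.6814 -0.1489]
top 335 152
top 110 outer [348.16 164.52] [3.1 6.1] [ 0.6213 -0.162 ]
top 110 outer [333.35 159.79] [16.6 17.2] [ 0.6358 -0.1195]
top 150 outer [348.3  164.76] [2.7 5.3] [ 0.6206 -0.1624]
top 150 outer [336.02 161.11] [12.6 14.9] [ 0.6318 -0.1271]
top 150 outer [326.06 155.65] [1.6 7.4] [ 0.6484 -0.0987]
t 13.95 pos [ 0.5584 -0.2181  0.1308] w 0.0847 F [0.2 0.3 0.2] units [ 2.64 -0.78  1.75] tips z 0.1436
scene 157 [ 0.6613 -0.1269  0.0434] [ 0.638 -0.15   0.037] [ 0.685 -0.103  0.051]
[ 0.0205 -0.0074  0.0434]
scene 110 [236.08 241.95] [ 9.5 10.9] [ 0.4236 -0.343 ]
scene 150 [236.04 241.89] [10.1 11.5] [ 0.4233 -0.343 ]
top 195 [ 0.6591 -0.1238  0.0423] [ 0.635 -0.146  0.037] [ 0.683 -0.101  0.051]
[0.0475 0.0076 0.0423]
top 110 [414.51 232.05] [11.3 11.9] [ 0.4218 -0.3418]
top 150 [414.55 231.99] [12.2 12.7] [ 0.422  -0.3419]
```

View pics/look7.png

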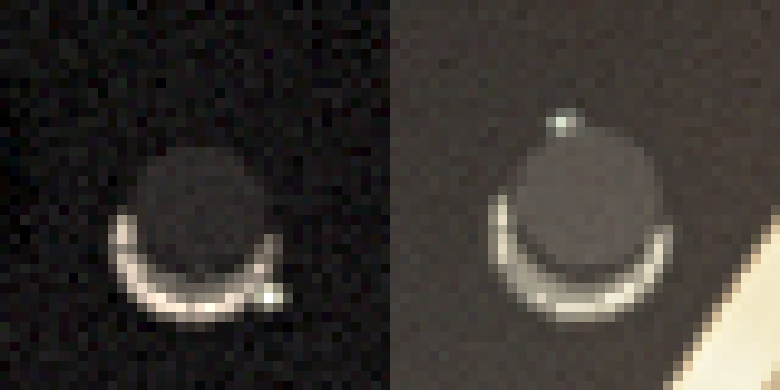

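small_cap is seated: both views show the dark disc centred on the burner, its top at z = 43 mm as required, within about 1 mm of the axis. Next, large_head at (.4227,-.3424).

```bash
python3 -c "
from h import *
units(.4227,-.3424,.08)"
python3 -m pendant '[85,-0.4,0.11,0,0,0,0, 85,-0.7,0.2,0,0,0,0, 85,-0.7,0.2,0.1,0,0,0, 85,-0.7,0.2,0.2,0,0,0, 85,-0.6,0.16,0.3,0,0,0, 85,-0.3,0.1,0.3,0,0,0, 85,-0.14,0.03,0.1,0,0,0, 85,0,0,0,0,0,0, 85,0,0,0,0,0,0]'
python3 -c "
from h import *
units(.4227,-.3424,.037)"
```

```text
t 13.95 pos [ 0.5584 -0.2181  0.1308] w 0.0847 F [0.2 0.3 0.2] units [-3.54  1.02  1.02] tips z 0.1436
time_s: 14.85
position: [0.4256, -0.3391, 0.0802]
tool_rot: [[0.894, 0.448, 0.001], [0.448, -0.894, -0.001], [0.001, 0.001, -1.0]]
ft_force: [-0.1, -0.4, -0.6]
grip_width: 0.0851
t 14.85 pos [ 0.4256 -0.3391  0.0802] w 0.0851 F [-0.1 -0.4 -0.6] units [-0.08  0.03  0.86] tips z 0.0931
```

```bash
python3 -m pendant '[85,-0.06,0.03,0.1,0,0,0, 85,0,0,0.25,0,0,0, 85,0,0,0.25,0,0,0, 85,0,0,0.16,0,0,0, 85,0,0,0.08,0,0,0, 85,0,0,0,0,0,0, 85,0,0,0,0,0,0]'
python3 -c "
from h import *
units(.4227,-.3424,.037)"
```

```text
time_s: 15.55
position: [0.4229, -0.3422, 0.0377]
tool_rot: [[0.894, 0.448, 0.0], [0.448, -0.894, -0.001], [0.0, 0.001, -1.0]]
ft_force: [0.1, 0.3, -0.0]
grip_width: 0.0851
t 15.55 pos [ 0.4229 -0.3422  0.0377] w 0.0851 F [ 0.1  0.3 -0. ] units [-0.01  0.    0.01] tips z 0.0507
```

```bash
python3 -m pendant '[78,0,0,0.01,0,0,0, 68,0,0,0,0,0,0, 58,0,0,0,0,0,0, 48,0,0,0,0,0,0, 48,0,0,0,0,0,0, 48,0,0,0,0,0,0, 48,0,0,0,0,0,0]' 35
python3 -c "
from h import *
units(.4227,-.3424,.037)"
python3 -m pendant '[48,0,0,-0.1,0,0,0, 48,0,0,-0.2,0,0,0, 48,0,0,-0.4,0,0,0, 48,0,0,-0.5,0,0,0, 48,0,0,-0.4,0,0,0, 48,0,0,-0.2,0,0,0, 48,0,0,0,0,0,0, 48,0,0,0,0,0,0]'
python3 look.py 8 .4227 -.3424 .142
python3 -c "
from h import *
units(.46425,-.0301,.06)"
```

```text
time_s: 16.25
position: [0.4228, -0.3422, 0.0376]
tool_rot: [[0.894, 0.447, 0.0], [0.447, -0.894, -0.001], [0.0, 0.001, -1.0]]
ft_force: [-1.4, 1.9, 6.1]
grip_width: 0.0567
t 16.25 pos [ 0.4228 -0.3422  0.0376] w 0.0567 F [-1.4  1.9  6.1] units [-0.    0.    0.01] tips z 0.0418
time_s: 17.05
position: [0.4224, -0.3417, 0.1262]
tool_rot: [[0.894, 0.447, -0.001], [0.447, -0.894, 0.001], [-0.0, -0.001, -1.0]]
ft_force: [-0.4, -0.0, -1.6]
grip_width: 0.0566
scene 232 229
scene 110 outer [218.92 241.39] [3.4 4.8] [ 0.4266 -0.397 ]
scene 110 outer [220.17 229.74] [ 3.7 10.2] [ 0.3984 -0.3697]
scene 110 outer [239.92 230.41] [14.7 19. ] [ 0.442  -0.3277]
scene 150 outer [218.54 241.42] [2.4 4.4] [ 0.4259 -0.3979]
scene 150 outer [236.47 234.61] [2.5 9.5] [ 0.4457 -0.3444]
scene 150 outer [220.83 228.75] [1.6 7.1] [ 0.3972 -0.3661]
scene 150 outer [242.08 226.59] [2.1 3.2] [ 0.4365 -0.3146]
scene 150 outer [236.4  223.55] [1.3 6.2] [ 0.4163 -0.3204]
top 422 228
top 110 hole [429.63 221.17] [ 1.  10.6] [ 0.4398 -0.3633]
top 150 outer [433.31 217.12] [ 7.1 12.5] [ 0.4505 -0.3736]
t 17.15 pos [ 0.4223 -0.3416  0.1258] w 0.0565 F [-1.  -0.6 -1.1] units [-0.    0.02 -0.32] tips z 0.13
t 17.15 pos [ 0.4223 -0.3416  0.1258] w 0.0565 F [-1.  -0.6 -1.1] units [ 3.54 -5.2   1.32] tips z 0.13
```

View pics/look8.png

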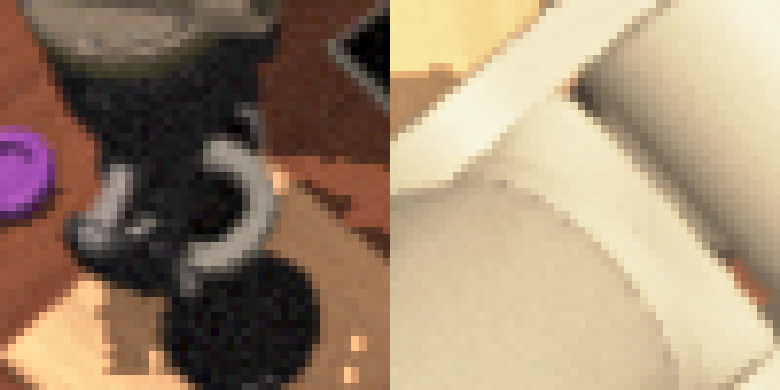

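large_head is held level and large_cap is still on the board below it. Moving over large_base.

```bash
python3 -m pendant '[48,0.17,-0.25,0,0,0,0, 48,0.32,-0.47,0,0,0,0, 48,0.38,-0.56,0,0,0,0, 48,0.38,-0.56,0,0,0,0, 48,0.38,-0.56,0,0,0,0, 48,0.38,-0.56,0.1,0,0,0, 48,0.38,-0.56,0.15,0,0,0, 48,0.38,-0.56,0.2,0,0,0, 48,0.32,-0.47,0.25,0,0,0, 48,0.25,-0.36,0.25,0,0,0, 48,0.15,-0.22,0.2,0,0,0, 48,0.05,-0.07,0.1,0,0,0]'
python3 -m pendant '[48,0,0,0,0,0,0, 48,0,0,0,0,0,0]'
python3 -c "
from h import *
units(.46425,-.0301,.0196)"
```

```text
time_s: 18.35
position: [0.464, -0.0288, 0.0634]
tool_rot: [[0.894, 0.449, -0.002], [0.449, -0.894, 0.001], [-0.001, -0.001, -1.0]]
ft_force: [0.6, 0.6, -0.6]
grip_width: 0.0571
time_s: 18.55
position: [0.4648, -0.031, 0.0645]
tool_rot: [[0.895, 0.447, 0.0], [0.447, -0.895, -0.0], [0.0, 0.0, -1.0]]
ft_force: [0.3, -1.1, -1.7]
grip_width: 0.0568
t 18.55 pos [ 0.4648 -0.031   0.0645] w 0.0568 F [ 0.3 -1.1 -1.7] units [-0.   -0.02  0.9 ] tips z 0.0688
```

```bash
python3 -m pendant '[48,0,-0.02,0.1,0,0,0, 48,0,0,0.25,0,0,0, 48,0,0,0.22,0,0,0, 48,0,0,0.15,0,0,0, 48,0,0,0.08,0,0,0, 48,0,0,0,0,0,0, 48,0,0,0,0,0,0]'
python3 -c "
from h import *
units(.46425,-.0301,.0196)"
```

```text
time_s: 19.25
position: [0.4644, -0.0296, 0.0246]
tool_rot: [[0.894, 0.447, 0.0], [0.447, -0.894, -0.0], [0.0, 0.0, -1.0]]
ft_force: [-0.2, 0.1, -1.4]
grip_width: 0.0565
t 19.25 pos [ 0.4644 -0.0296  0.0246] w 0.0565 F [-0.2  0.1 -1.4] units [-0.01  0.01  0.1 ] tips z 0.0288
```

```bash
python3 -m pendant '[48,0,0.01,0.05,0,0,0, 48,0,0,0.03,0,0,0, 48,0,0,0.02,0,0,0, 48,0,0,0.01,0,0,0, 48,0,0,0,0,0,0]'

```

```text
time_s: 19.75
position: [0.4645, -0.0299, 0.0196]
tool_rot: [[0.894, 0.448, 0.001], [0.448, -0.894, -0.0], [0.0, 0.001, -1.0]]
ft_force: [-3.5, 0.5, 10.4]
grip_width: 0.0565
```

```bash
python3 -m pendant '[60,0,0,0,0,0,0, 66,0,0,0,0,0,0, 75,0,0,0,0,0,0, 85,0,0,0,0,0,0, 85,0,0,-0.3,0,0,0, 85,0,0,-0.6,0,0,0, 85,0,0,-0.8,0,0,0, 85,-0.2,0.3,-0.3,0,0,0, 85,-0.3,0.5,0,0,0,0, 85,-0.3,0.5,0,0,0,0, 85,-0.3,0.5,0,0,0,0, 85,-0.3,0.5,0,0,0,0]'
python3 look.py 9 .46425 -.0301 .035 20
python3 - <<'E'
from h import *
for n in("scene","top"):
    g=dict(np.load(f"{n}9.npz")); u,v=np.round(proj(g,(.4225,-.342,.031))).astype(int);print(n,u,v)
    cv2.imwrite(f"pics/lc_{n}.png",cv2.resize(g["frame"][v-25:v+25,u-25:u+25],(400,400),interpolation=0)[:,:,::-1])
cv2.imwrite("pics/lc.png",np.hstack([cv2.imread("pics/look9.png")]))
E
```

```text
time_s: 20.95
position: [0.453, -0.1651, 0.1188]
tool_rot: [[0.894, 0.447, -0.0], [0.447, -0.894, 0.0], [-0.0, -0.0, -1.0]]
ft_force: [-0.4, -0.1, 1.0]
grip_width: 0.085
scene 315 195
scene 110 outer [314.73 197.75] [19.9 20.8] [ 0.4735 -0.0385]
scene 110 hole [314.72 202.46] [20.6 26.8] [ 0.4868 -0.0515]
scene 110 hole [314.6  195.12] [8.3 9.9] [ 0.4656 -0.0315]
scene 110 outer [303.21 182.37] [2.9 6.6] [ 0.4007 -0.0242]
scene 150 outer [314.67 197.68] [19.3 20. ] [ 0.4731 -0.0384]
scene 150 hole [314.82 202.23] [14. 16.] [ 0.4864 -0.0506]
scene 150 hole [314.58 195.05] [ 8.9 10.5] [ 0.4654 -0.0313]
scene 150 outer [303.16 182.26] [1.7 6.4] [ 0.4003 -0.024 ]
top 303 219
top 110 outer [303.85 221.44] [25.3 29.5] [ 0.4585 -0.0322]
top 110 hole [303.08 219.84] [11.2 11.5] [ 0.4631 -0.03  ]
top 150 outer [315.82 228.74] [ 3.6 10. ] [ 0.4372 -0.0657]
top 150 outer [302.98 220.93] [24.1 25.8] [ 0.46   -0.0297]
top 150 hole [303.1  219.83] [12.2 12.5] [ 0.4631 -0.0301]
t 21.05 pos [ 0.4533 -0.1668  0.1187] w 0.0847 F [ 0.3  0.7 -1. ] units [ 1.41 -2.35  1.67] tips z 0.1315
scene 237 244
top 413 233
```

View pics/look9.png

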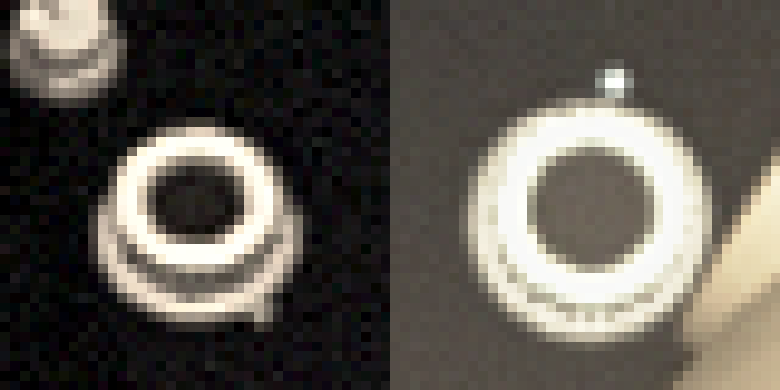

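View pics/lc_top.png

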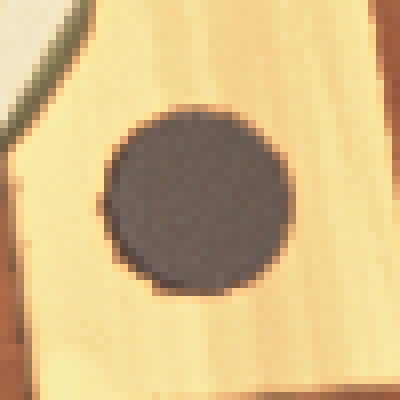

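View pics/lc_scene.png

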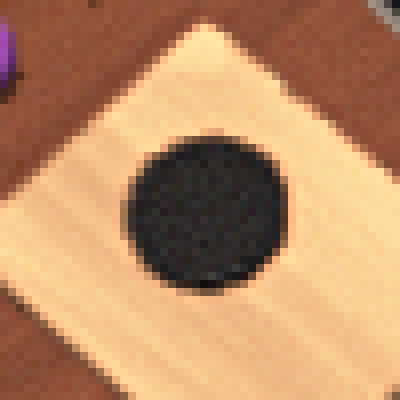

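large_head is home: its recess centre matches the bowl within 0.7 mm in both views. Measuring large_cap next.

```bash
python3 - <<'E'
from h import *
for n in("scene","top"):
    g=dict(np.load(f"{n}9.npz")); u,v=np.round(proj(g,(.4225,-.342,.031))).astype(int)
    for thr in(80,100,120):
        for o in hole(g,u,v,r=15,thr=thr):
            if o[0]=='hole' and 15<max(o[3])<32: print(n,thr,np.round(o[2],2),np.round(o[3],1),ray(g,*o[1],.029)[:2].round(4))
    C=cloud(g).reshape(-1,3); m=np.hypot(C[:,0]-.4225,C[:,1]+.342)<.028; q=C[m];print(np.median(q[:,2]))
units(.4225,-.342,.065)
E
```

```text
scene 80 [237.49 245.31] [18.9 20.1] [ 0.4252 -0.3425]
scene 100 [237.46 245.3 ] [19.2 20.5] [ 0.4251 -0.3426]
scene 120 [237.43 245.29] [19.6 20.9] [ 0.425  -0.3426]
0.031579292781623
top 100 [412. 233.] [22. 23.] [ 0.4218 -0.3399]
top 120 [412.13 232.96] [22.9 23.6] [ 0.422  -0.3402]
0.03019009534395026
t 21.05 pos [ 0.4533 -0.1668  0.1187] w 0.0847 F [ 0.3  0.7 -1. ] units [-2.11  2.86  1.08] tips z 0.1315
```

```bash
python3 -m pendant '[85,-0.2,0.25,0,0,0,0, 85,-0.35,0.48,0,0,0,0, 85,-0.4,0.55,0.1,0,0,0, 85,-0.4,0.55,0.2,0,0,0, 85,-0.35,0.48,0.3,0,0,0, 85,-0.25,0.35,0.3,0,0,0, 85,-0.13,0.17,0.1,0,0,0, 85,0,0,0,0,0,0, 85,0,0,0,0,0,0]'
python3 -c "
from h import *
units(.4231,-.3411,.0185)"
```

```text
time_s: 21.95
position: [0.4239, -0.3362, 0.0693]
tool_rot: [[0.894, 0.448, 0.0], [0.448, -0.894, 0.0], [0.0, -0.0, -1.0]]
ft_force: [0.1, -0.7, -0.9]
grip_width: 0.085
t 21.95 pos [ 0.4239 -0.3362  0.0693] w 0.085 F [ 0.1 -0.7 -0.9] units [-0.06  0.08  1.02] tips z 0.0822
```

```bash
python3 -m pendant '[85,-0.05,0.08,0.1,0,0,0, 85,0,0,0.2,0,0,0, 85,0,0,0.2,0,0,0, 85,0,0,0.15,0,0,0, 85,0,0,0.1,0,0,0, 85,0,0,0,0,0,0, 85,0,0,0,0,0,0]'
python3 -c "
from h import *
units(.4231,-.3411,.0185)"
```

```text
time_s: 22.65
position: [0.4232, -0.3418, 0.0313]
tool_rot: [[0.894, 0.447, 0.0], [0.447, -0.894, 0.0], [0.0, -0.0, -1.0]]
ft_force: [-0.4, 0.1, 0.8]
grip_width: 0.0849
t 22.65 pos [ 0.4232 -0.3418  0.0313] w 0.0849 F [-0.4  0.1  0.8] units [ 0.01 -0.01  0.26] tips z 0.0442
```

```bash
python3 -m pendant '[85,0,-0.01,0.1,0,0,0, 85,0,0,0.1,0,0,0, 85,0,0,0.05,0,0,0, 85,0,0,0,0,0,0, 78,0,0,0,0,0,0, 70,0,0,0,0,0,0, 62,0,0,0,0,0,0, 58,0,0,0,0,0,0, 58,0,0,0,0,0,0, 58,0,0,0,0,0,0]' 30
python3 -c "
from h import *
units(.4231,-.3411,.0185)"
```

```text
time_s: 23.65
position: [0.423, -0.3414, 0.0197]
tool_rot: [[0.894, 0.447, 0.0], [0.447, -0.894, -0.001], [0.0, 0.001, -1.0]]
ft_force: [-0.8, 1.9, 7.7]
grip_width: 0.0653
t 23.65 pos [ 0.423  -0.3414  0.0197] w 0.0653 F [-0.8  1.9  7.7] units [ 0.01 -0.    0.02] tips z 0.0261
```

```bash
python3 -m pendant '[58,0,0,-0.1,0,0,0, 58,0,0,-0.2,0,0,0, 58,0,0,-0.4,0,0,0, 58,0,0,-0.5,0,0,0, 58,0,0,-0.4,0,0,0, 58,0,0,-0.2,0,0,0, 58,0,0,0,0,0,0, 58,0,0,0,0,0,0]'
python3 look.py a .423 -.3414 .119 
python3 - <<'E'
from h import *; from rig import *
o=observe();p=np.array(o["position"]);g=dict(np.load("scenea.npz"))
d=(cloud(g).reshape(-1,3)-p)@np.array(o["tool_rot"])
m=(np.hypot(d[:,0],d[:,1])<.04)&(abs(d[:,0])>.012)
for dz in np.arange(-.03,.03,.004):
    k=m&(abs(d[:,2]-dz)<.002)
    if k.sum(): print(round(dz,3),k.sum(),d[k,:2].min(0).round(3),d[k,:2].max(0).round(3))
units(.46425,-.0301,.07)
E
```

```text
time_s: 24.45
position: [0.4226, -0.3411, 0.1082]
tool_rot: [[0.894, 0.447, -0.001], [0.447, -0.894, 0.001], [-0.0, -0.001, -1.0]]
ft_force: [0.2, 0.3, -1.0]
grip_width: 0.0652
scene 234 232
scene 110 outer [223.13 245.75] [1.5 3.2] [ 0.436  -0.3929]
scene 110 outer [220.34 245.06] [2.  2.8] [ 0.4282 -0.3975]
scene 110 outer [221.53 231.9 ] [ 3.  10.1] [ 0.3956 -0.3669]
top 420 229
top 110 hole [431.62 226.99] [0.8 5.9] [ 0.4272 -0.3736]
top 150 outer [431.19 218.32] [ 7.5 13.6] [ 0.4506 -0.3738]
t 24.55 pos [ 0.4225 -0.341   0.1078] w 0.0652 F [-0.1 -0.1 -1.6] units [ 0.    0.01 -0.22] tips z 0.1141
-0.018 11 [-0.013 -0.023] [0.033 0.03 ]
-0.014 46 [ 0.012 -0.023] [0.035 0.031]
-0.01 41 [-0.021 -0.029] [0.033 0.026]
-0.006 9 [ 0.014 -0.021] [0.028 0.03 ]
-0.002 1 [ 0.032 -0.005] [ 0.032 -0.005]
t 24.55 pos [ 0.4225 -0.341   0.1078] w 0.0652 F [-0.1 -0.1 -1.6] units [ 3.53 -5.19  0.76] tips z 0.1141
```

View pics/looka.png

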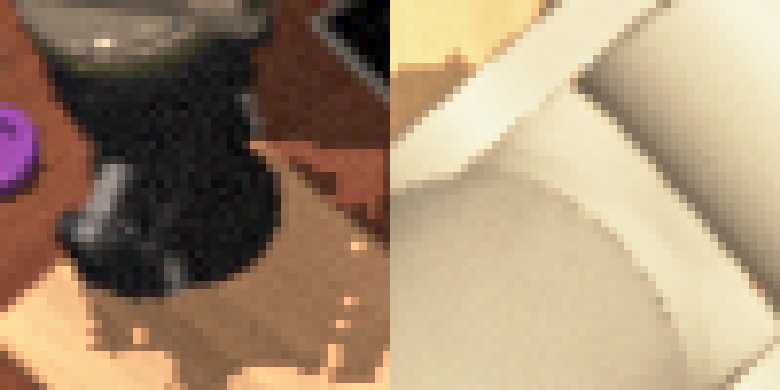

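The board is empty and the cap is held level, its top about 12 mm above the TCP. Now over large_head.

```bash
python3 -m pendant '[58,0.17,-0.25,0,0,0,0, 58,0.32,-0.47,0,0,0,0, 58,0.38,-0.56,0,0,0,0, 58,0.38,-0.56,0,0,0,0, 58,0.38,-0.56,0,0,0,0, 58,0.38,-0.56,0.1,0,0,0, 58,0.38,-0.56,0.1,0,0,0, 58,0.38,-0.56,0.1,0,0,0, 58,0.32,-0.47,0.1,0,0,0, 58,0.25,-0.36,0.1,0,0,0, 58,0.15,-0.22,0.1,0,0,0, 58,0.05,-0.07,0.1,0,0,0]'
python3 -m pendant '[58,0,0,0,0,0,0, 58,0,0,0,0,0,0]'
python3 -c "
from h import *
units(.4643,-.0303,.0317)"
```

```text
time_s: 25.75
position: [0.4645, -0.0282, 0.0733]
tool_rot: [[0.894, 0.449, -0.001], [0.449, -0.894, 0.0], [-0.0, -0.001, -1.0]]
ft_force: [-0.5, -1.0, -1.1]
grip_width: 0.0649
time_s: 25.95
position: [0.4649, -0.0303, 0.0737]
tool_rot: [[0.895, 0.447, -0.0], [0.447, -0.895, -0.0], [-0.0, 0.0, -1.0]]
ft_force: [0.0, -0.2, -1.5]
grip_width: 0.0652
t 25.95 pos [ 0.4649 -0.0303  0.0737] w 0.0652 F [ 0.  -0.2 -1.5] units [-0.01 -0.    0.84] tips z 0.08
```

```bash
python3 -m pendant '[58,0,0,0.1,0,0,0, 58,0,0,0.22,0,0,0, 58,0,0,0.22,0,0,0, 58,0,0,0.13,0,0,0, 58,0,0,0.07,0,0,0, 58,0,0,0,0,0,0, 58,0,0,0,0,0,0]'
python3 -c "
from h import *
units(.4643,-.0303,.0317)"
```

```text
time_s: 26.65
position: [0.4651, -0.0298, 0.0371]
tool_rot: [[0.894, 0.447, 0.001], [0.447, -0.894, -0.0], [0.0, 0.0, -1.0]]
ft_force: [0.6, -0.0, -2.1]
grip_width: 0.0651
t 26.65 pos [ 0.4651 -0.0298  0.0371] w 0.0651 F [ 0.6 -0.  -2.1] units [-0.02  0.    0.11] tips z 0.0434
```

```bash
python3 -m pendant '[58,-0.01,0,0.05,0,0,0, 58,0,0,0.03,0,0,0, 58,0,0,0.02,0,0,0, 58,0,0,0.01,0,0,0, 58,0,0,0,0,0,0]'
```

```text
time_s: 27.15
position: [0.4645, -0.0298, 0.0318]
tool_rot: [[0.894, 0.447, 0.0], [0.447, -0.894, -0.0], [0.0, 0.0, -1.0]]
ft_force: [-2.1, -1.5, 6.5]
grip_width: 0.0651
```

```bash
python3 -m pendant '[68,0,0,0,0,0,0, 74,0,0,0,0,0,0, 80,0,0,0,0,0,0, 85,0,0,0,0,0,0, 85,0,0,-0.3,0,0,0, 85,0,0,-0.6,0,0,0, 85,0,0,-0.8,0,0,0, 85,-0.2,0.3,-0.3,0,0,0, 85,-0.3,0.5,0,0,0,0, 85,-0.3,0.5,0,0,0,0, 85,-0.3,0.5,0,0,0,0, 85,-0.3,0.5,0,0,0,0]'
python3 -m pendant '[85,-0.3,0.5,0,0,0,0, 85,-0.3,0.5,0,0,0,0, 85,0,0,0,0,0,0, 85,0,0,0,0,0,0]'
python3 look.py b .4643 -.0303 .043 20 | tail -1
python3 - <<'E'
from h import *
for n in("scene","top"):
    g=dict(np.load(f"{n}b.npz")); cv2.imwrite(f"pics/{n}b.png",g["frame"][:,:,::-1]); Cl=cloud(g).reshape(-1,3)
    for nm,c,r in(("large",(.4643,-.0303),.037),("small",(.6593,-.1247),.027)):
        C=Cl[np.hypot(Cl[:,0]-c[0],Cl[:,1]-c[1])<r]; q=C[(C[:,2]>.038)&(C[:,2]<.05)]
        A=np.c_[q[:,:2]-q[:,:2].mean(0),np.ones(len(q))]
        mid=(q.min(0)+q.max(0))/2
        print(n,nm,len(q),q.mean(0).round(4),mid[:2].round(4),np.ptp(q,0)[:2].round(3),'plane',np.linalg.lstsq(A,q[:,2],rcond=None)[0].round(3))
ims=[]
for n in("scene","top"):
    g=dict(np.load(f"{n}b.npz"))
    for P in((.4643,-.0303,.035),(.6593,-.1247,.035)):
        u,v=np.round(proj(g,P)).astype(int); ims.append(cv2.resize(np.clip(g["frame"][v-18:v+18,u-18:u+18]*1.6,0,255).astype(np.uint8),(390,290),interpolation=0)); print(n,u,v)
cv2.imwrite("pics/fin.png",np.vstack([np.hstack(ims[:2]),np.hstack(ims[2:])])[:,:,::-1])
E
```

```text
time_s: 28.35
position: [0.453, -0.1652, 0.1314]
tool_rot: [[0.894, 0.447, 0.0], [0.447, -0.894, -0.0], [0.0, 0.0, -1.0]]
ft_force: [0.1, 0.2, 0.0]
grip_width: 0.0848
time_s: 28.75
position: [0.4486, -0.2221, 0.1311]
tool_rot: [[0.895, 0.446, -0.0], [0.446, -0.895, 0.001], [-0.0, -0.001, -1.0]]
ft_force: [-0.4, -0.2, -0.2]
grip_width: 0.085
t 28.85 pos [ 0.4487 -0.2213  0.1313] w 0.0852 F [-0.3  0.3 -0.1] units [ 1.99 -3.27  1.77] tips z 0.1442
scene large 255 [ 0.466  -0.0325  0.0436] [ 0.4651 -0.0311] [0.067 0.068] plane [ 0.007 -0.024  0.044]
scene small 148 [ 0.6607 -0.1268  0.0435] [ 0.6598 -0.1261] [0.045 0.045] plane [-0.026 -0.006  0.044]
top large 403 [ 0.4642 -0.0305  0.0427] [ 0.4635 -0.0312] [0.066 0.065] plane [ 0.003 -0.008  0.043]
top small 176 [ 0.6596 -0.1236  0.0424] [ 0.6602 -0.1236] [0.048 0.044] plane [-0.003 -0.006  0.042]
scene 315 195
scene 336 249
top 303 219
top 335 153
```

View pics/fin.png

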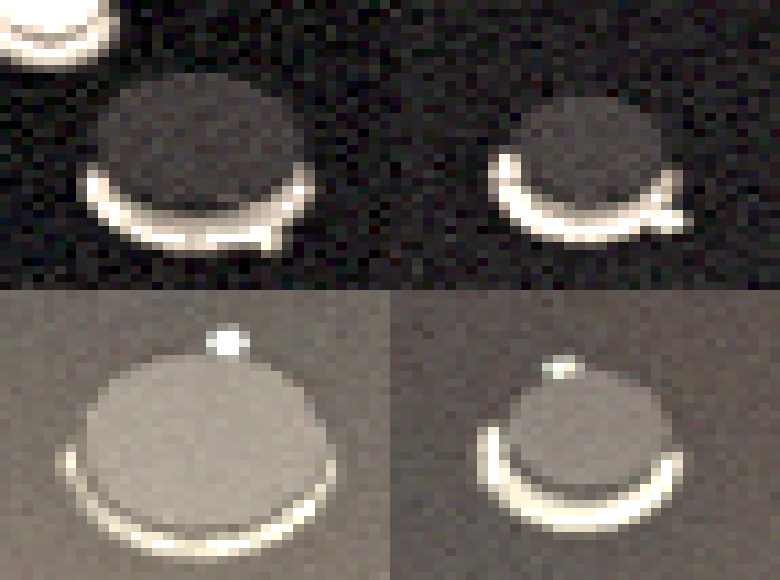

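View pics/sceneb.png

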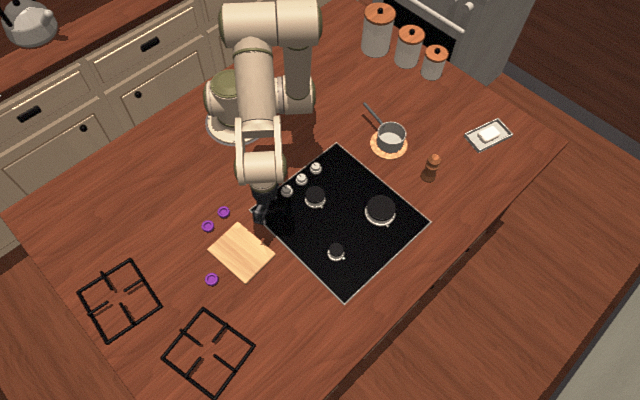

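Both burners are rebuilt: each cap's top is at z ≈ 43 mm, level, centred within about 1–1.5 mm. The bystanders are where they were and the arm is clear. Handing in.

```bash
python3 -c "
from rig import *
print(close_job())"
```

```text
the job is handed in; nothing more can be done
None
```

I took the pile apart from the top down and rebuilt both burners: small head, small cap, large head, large cap, each let go in its place. I handed the job in at about 29 s of the 112 s allowed.

**Heads:** in each camera, the recess centres matched the bowl axes within about 0.7 mm.

**Caps:** in the last pictures, depth put both tops at 42.4–43.6 mm against the 43 mm expected. They were flat within about 1.5° and within about 1–2 mm of the burner axes. The two cameras differ by about 2 mm throughout, which matches the stated calibration limit, so the caps' centring is not known more finely than that.

**Grip on the caps:** the gripper read about 2.7 mm less than the cap diameters. I put this down to rounded cap edges, but did not confirm it.

**Force and surroundings:** the highest force I read was about 10 N. In the last scene view the third burner, saucepan and pepper mill looked unmoved, judged by eye. The purple rings were left alone. No check failed.

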